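Turn the tasting carousel so the oil bottle faces the customers

ROBOT

A 6-joint arm with a two-finger parallel gripper is mounted at the origin on the work surface. World frame = base frame: x ahead of the robot, y to its left, z up, the work surface at z = 0. Lengths are in m, angles in rad, forces in N, time in s.
With the tool pointing down it reaches from about 0.25 to 0.725 m from the base axis. Payload 4 kg.
Tool frame: the origin (TCP) lies on the centre line of the jaws, within the pads' length; the fingertips stand 11 mm ahead of it and the grasp point (between the pads) lies 8 mm behind it; z points along the fingers, x is the direction in which the jaws open and shut, and the axes are right-handed (so a half turn about z gives the same grasp; the last joint's range is limited). The gripper opens to 85 mm and grips with 20 to 120 N. Pads are 22 mm wide; open, the fingers measure 114 mm over their backs; the gripper's body (76 mm by 85 mm) begins 54 mm behind the grasp point. The pads swing forward as they close: fully open they stand 13 mm farther back than shut.
Start: joints at [1.264, 0.241, 0.005, 1.335, 0, 1.571], TCP at [0.151, 0.477, 0.242] pointing down, gripper open.
Joint ranges: [-2.72, 2.72], [-1.05, 1.87], [-1.09, 1.28], [-1.99, 2.15], [-1.42, 1.44], [-3.14, 3.14]. Speed limits (rad/s): [2.79, 2.79, 3.14, 3.14, 3.14, 3.14].

INTERFACE

Orientations are given as a unit quaternion [x, y, z, w].
In Python, from workcell import bot, viewer, order gives the robot as it stands. The module is installed in compiled form; this text tells all that it offers.
- The arm moves only by the tool send_rows, never from a script. Its argument "increments" is a list that holds one entry, the list of rows, each a list of 4 numbers: the shift along the tool's x, y, z in m, then the turn about the tool's z in degrees. A call has exactly 8 rows; each row shifts and turns the pose as measured when the row begins, along the tool's axes as they then stand; what a row does not reach is not made up. A row lasts 1/10 s, in which the tool goes at most 50 mm and 8.59 degrees, less where a joint would pass 70% of its speed; a pose out of reach is approached as far as the arm can. A call is refused whole if a number of a shift passes 0.05 or a number of a turn 8.59, either way. A call with a gripper value outside its range is refused whole. "hand" is the closure, from -1 (fully open) to 1 (shut), so that 0 is half open, set as the call begins (left out, the last holds). The fingers move at their own pace and stop on an object; the grip force is fixed at half the most. Time passes only in rows, so rows that do not move let the fingers close, or fill a call up. It gives the time, the measured TCP pose, the force and the opening at its end, in the units of the state.
- bot.get_obs(): the state, without advancing time (a new reading comes with each control period).
- viewer.camera(name): name is "scene" or "top" or "wrist"; returns a dict with "image" (384x512x3 uint8, red, green, blue), "range_z" (384x512 float32, m along the optical axis (not along the pixel's ray), 0 where there is no reading), "camera_matrix" (3x3 intrinsics, pixels), "dist" ([k1, k2, p1, p2, k3] as OpenCV has them; the pictures are not rectified), "eye" and "rotation" of the camera in the world. Camera axes: x right, y down, z forward; pixel columns grow to the right and rows downward; lengths in m; the calibration is good to about 2 mm. A picture is of the moment at which its call begins.
- order.job_done(): hands the job in, once; it reports no verdict.
The state is a dict: "clock": time; "joint_pos": joint angles; "joint_vel": joint speeds; "tau": joint torques, N m; "eef_pos": TCP position; "tool_rot": TCP orientation; "ft_force": force on the tool from outside, world axes, zero at the start; "ft_torque": the same for the moment, N m; "grip_width": finger opening in m.
Only numpy, scipy, OpenCV 4.12 (cv2) and the standard library are available. Lean on these libraries where they do the work, as an engineer would, in place of code of your own. Each camera call takes 0.05 s, during which the arm holds its last target.

TASK

On the olive stall's tasting carousel, push the rim round with your fingertips until the tall oil bottle stands at the front, in line with the steel tongue that sticks out from under the disc. Touch only the carousel itself: do not touch, lift or shift the bottle or the tasting pots standing on it, and leave everything else on the counter where it is. Then take the hand away, with the carousel at rest.

Things in the scene. Friction and masses are not known exactly. Their poses are not given: they have to be found in the camera images.
- stand: fixed low steel stand of the carousel: foot disc 170 mm across, 12 mm high. Origin: centre of its underside, on the counter, on the turning axis. A flat dark steel tongue, 44 mm wide, 10 mm high, round-ended, runs out along the stand's +x to 200 mm from the axis: the only part that shows beyond the disc; it marks the front.
- carousel: round wooden turntable, turns either way without end about its vertical axis. Disc 250 mm across, 18 mm thick, top 63 mm above the counter. Origin: centre of its underside, on the axis. Six lugs stick out from the rim, midway between the standing things. About 1 N on a lug turns it; let go of slowly it stops within 2 degrees.
- oil_bottle: the tall oil bottle, amber glass with blank paper label and white cap, 54 mm across, 160 mm high, the one tall thing on the carousel. Loose; stands on the disc 82 mm from the axis, on the carousel's own +x axis (midway between two lugs). Origin: centre of its underside.
- lug0 (a point): point on the middle line of a finger lug, 157 mm from the axis, 54 mm above the counter. The lug is a level round wooden bar 16 mm thick, sticking out from the rim to 173 mm from the axis, at 30 degrees from the carousel's own x axis (counter-clockwise from above).
- lug1 (a point): point on the middle line of a finger lug, 157 mm from the axis, 54 mm above the counter. The lug is a level round wooden bar 16 mm thick, sticking out from the rim to 173 mm from the axis, at 90 degrees from the carousel's own x axis (counter-clockwise from above).
- lug2 (a point): point on the middle line of a finger lug, 157 mm from the axis, 54 mm above the counter. The lug is a level round wooden bar 16 mm thick, sticking out from the rim to 173 mm from the axis, at 150 degrees from the carousel's own x axis (counter-clockwise from above).
- lug3 (a point): point on the middle line of a finger lug, 157 mm from the axis, 54 mm above the counter. The lug is a level round wooden bar 16 mm thick, sticking out from the rim to 173 mm from the axis, at 210 degrees from the carousel's own x axis (counter-clockwise from above).
- lug4 (a point): point on the middle line of a finger lug, 157 mm from the axis, 54 mm above the counter. The lug is a level round wooden bar 16 mm thick, sticking out from the rim to 173 mm from the axis, at 270 degrees from the carousel's own x axis (counter-clockwise from above).
- lug5 (a point): point on the middle line of a finger lug, 157 mm from the axis, 54 mm above the counter. The lug is a level round wooden bar 16 mm thick, sticking out from the rim to 173 mm from the axis, at 330 degrees from the carousel's own x axis (counter-clockwise from above).
- pot1: one of five equal squat white tasting pots with olives, 60 mm across, about 42 mm high with the olives, loose on the disc 82 mm from the axis, every 60 degrees round from the bottle. Origin: centre of its underside.
- pot2: one of five equal squat white tasting pots with olives, 60 mm across, about 42 mm high with the olives, loose on the disc 82 mm from the axis, every 60 degrees round from the bottle. Origin: centre of its underside.
- pot3: one of five equal squat white tasting pots with olives, 60 mm across, about 42 mm high with the olives, loose on the disc 82 mm from the axis, every 60 degrees round from the bottle. Origin: centre of its underside.
- pot4: one of five equal squat white tasting pots with olives, 60 mm across, about 42 mm high with the olives, loose on the disc 82 mm from the axis, every 60 degrees round from the bottle. Origin: centre of its underside.
- pot5: one of five equal squat white tasting pots with olives, 60 mm across, about 42 mm high with the olives, loose on the disc 82 mm from the axis, every 60 degrees round from the bottle. Origin: centre of its underside.
- jar: bystander on the counter: closed green glass jar with steel cap, 72 mm across, 100 mm high. Origin: centre of its underside.
- pick_cup: bystander on the counter: open steel cup, 64 mm across, 70 mm high. Origin: centre of its underside.
- bowl_stack: bystander on the counter: stack of three white bowls, 90 mm across, 46 mm high. Origin: centre of its underside.
- scoop: bystander on the counter: white plastic scoop, box 110 x 75 x 35 mm with a 70 mm handle along its -x. Origin: centre of the box's underside.
- tub_lid: bystander on the counter: flat grey tub lid, 100 mm across, 12 mm high. Origin: centre of its underside.
There are look-alikes about, which are no part of the job. What is shaped like the pot1 but orange is not meant. What is shaped like the pot2 but purple is not meant.

How it is judged:
By the outcome, as a careful person would: the job done as asked, in the order asked, and still so for the second after the job is handed in, with the robot touching nothing.
It also fails if it takes over 72 s, if anything falls off the work surface, if the arm or the gripper's body presses on something with over 40 N, if the wrist force passes 120 N, or if a joint passes its speed limit or range.

## Working session

There is one attempt and no reset: what is moved stays moved. The work goes in short steps, Python scripts to look and compute and a tool call to move; the robot and the scene stay as the last step left them, time stands still between calls to the robot, and variables do not carry over. Pictures are saved under pics/ and viewed, and the job is handed in when it is done.

Besides the shell and the picture viewer there is one more tool, called after "Request:" as a command line: name --argument value ..., lists and objects as JSON in quotes. send_rows: Moves the arm, as the interface text tells. Its arguments: {"type":"object","properties":{"increments":{"type":"array","items":{"type":"array","items":{"type":"array","items":{"type":"number"}}}},"hand":{"type":"number"}},"required":["increments"]}

```bash
mkdir -p pics; python3 - <<'E'
from workcell import bot, viewer, order
import cv2,pickle
o=bot.get_obs();print(o)
for n in("top","scene"):
    c=viewer.camera(n);pickle.dump(c,open(n+'.pkl','wb'))
    cv2.imwrite(f'pics/{n}1.png',cv2.cvtColor(c['image'],cv2.COLOR_RGB2BGR))
    print(n,c['camera_matrix'],c['dist'],c['eye'],c['rotation'])
E
```

```text
{'clock': 0.0, 'joint_pos': array([1.26394493e+00, 2.41406821e-01, 3.73856605e-03, 1.33519557e+00,
       5.43673432e-06, 1.57078884e+00]), 'joint_vel': array([ 0.00012571,  0.00075158,  0.00058626, -0.00209772,  0.00020653,
        0.00177003]), 'tau': array([-3.03669012e-04, -3.72317612e+01,  2.52408975e+01,  1.69034681e-02,
       -3.30704360e-06, -5.14867338e-06]), 'eef_pos': array([0.1508463 , 0.4760724 , 0.24142148]), 'tool_rot': array([ 8.06861229e-01,  5.90740119e-01, -8.35703843e-04,  6.08478475e-04]), 'ft_force': array([0.27105657, 0.19168548, 0.27556677]), 'ft_torque': array([0.04557192, 0.05143069, 0.04990289]), 'grip_width': 0.08552433695829925}
top [[381.23851711   0.         260.14977499]
 [  0.         381.23851711 185.49120441]
 [  0.           0.           1.        ]] [-0.04053881  0.          0.          0.          0.        ] [ 0.46271584 -0.00738112  1.16903988] [-0.69940662  0.71372236 -0.02632259  0.02716433]
scene [[363.52993535   0.         260.21912726]
 [  0.         363.52993535 183.08134189]
 [  0.           0.           1.        ]] [-0.04387196  0.          0.          0.          0.        ] [1.19322605 0.00872533 0.78886384] [ 0.6598745   0.66404442 -0.24289907 -0.25418634]
```

View pics/top1.png

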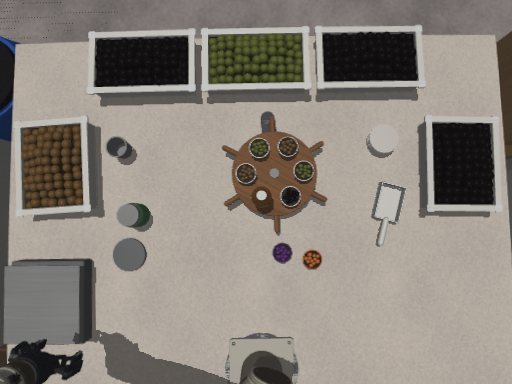

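View pics/scene1.png

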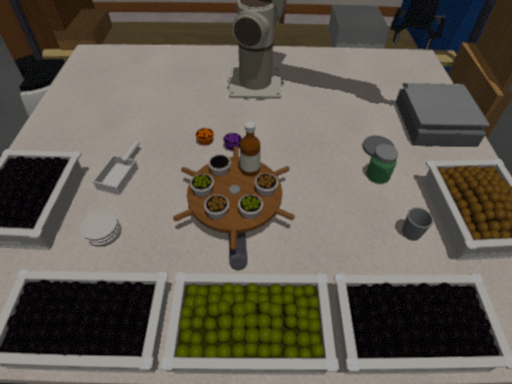

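```bash
cat > h.py <<'E'
import numpy as np,cv2,pickle
from scipy.spatial.transform import Rotation as R
def ray(c,uv,z):
    uv=np.array(uv,float).reshape(-1,1,2)
    n=cv2.undistortPoints(uv,c['camera_matrix'],np.array(c['dist'])).reshape(-1,2)
    d=R.from_quat(c['rotation']).apply(np.c_[n,np.ones(len(n))]) if np.shape(c['rotation'])==(4,) else np.c_[n,np.ones(len(n))]@np.array(c['rotation']).T
    e=np.array(c['eye']);s=(z-e[2])/d[:,2]
    return e+d*s[:,None]
def proj(c,P):
    r=R.from_quat(c['rotation']);p=r.inv().apply(np.atleast_2d(P)-c['eye'])
    return cv2.projectPoints(p,np.zeros(3),np.zeros(3),c['camera_matrix'],np.array(c['dist']))[0].reshape(-1,2)
E
python3 - <<'E'
from h import *
c=pickle.load(open('top.pkl','rb'));im=cv2.cvtColor(c['image'],cv2.COLOR_RGB2BGR)
cr=im[95:275,200:345];cv2.imwrite('pics/crop1.png',cv2.resize(cr,None,fx=4,fy=4,interpolation=cv2.INTER_CUBIC)[:600*2])
cv2.imwrite('pics/crop1.png',cv2.resize(im[100:240,200:345],None,fx=4.2,fy=4.2,interpolation=cv2.INTER_CUBIC))
s=c['range_z'];print(s[175,274],s[200,262])
# disc wood mask via height
h,w=s.shape;uu,vv=np.meshgrid(np.arange(w),np.arange(h))
P=ray(c,np.c_[uu.ravel(),vv.ravel()],0)
e=np.array(c['eye']);r=R.from_quat(c['rotation']);f=r.apply([0,0,1])
d=P-e;k=s.ravel()/(d@f);X=(e+d*k[:,None]).reshape(h,w,3);np.save('X.npy',X)
Z=X[...,2]
m=((Z>.03)&(uu>200)&(uu<345)&(vv>95)&(vv<240)&(Z<.3)).astype(np.uint8)
m2=cv2.morphologyEx(m,cv2.MORPH_OPEN,cv2.getStructuringElement(cv2.MORPH_ELLIPSE,(25,25)))
(cx,cy),_,_=cv2.fitEllipse(max(cv2.findContours(m2,0,1)[0],key=cv2.contourArea));print(cx,cy,ray(c,[cx,cy],.063))
C=ray(c,[cx,cy],.063)[0]
rr=np.hypot(X[...,0]-C[0],X[...,1]-C[1])
lug=(rr>.14)&(rr<.175)&(Z>.03)&(Z<.09)
n,l,st,ce=cv2.connectedComponentsWithStats(lug.astype(np.uint8))
for i in range(1,n):
    p=ray(c,ce[i],.06)[0]-C;print('lug',st[i,4],ce[i],np.hypot(*p[:2]),np.degrees(np.arctan2(p[1],p[0])))
cap=(Z>.205)&(Z<.235)&(rr<.13)
print('cap',np.median(X[cap],0) if cap.any() else None, X[cap].mean(0)-C)
hub=(rr<.02);print(np.median(Z[hub]))
E
```

```text
1.1126984 0.9556871
268.9522705078125 173.20848083496094 [[ 0.58196606 -0.03330503  0.063     ]]
lug 58 [271.75862069 120.98275862] 0.15594897755443676 -4.342629637912348
lug 65 [315.4        146.81538462] 0.15778821291549422 -61.352622817294275
lug 33 [225.24242424 147.84848485] 0.14887804620210657 58.42199282307149
lug 1 [317. 174.] 0.14067678124577374 -91.97184049527537
lug 65 [318.09230769 195.76923077] 0.15750970215218713 -115.8297669540143
lug 33 [227.42424242 202.96969697] 0.1487369765299579 124.48504126768981
lug 61 [276.83606557 226.21311475] 0.15559725374919653 -172.79330395346847
cap [ 0.51067349 -0.00986957  0.22392382] [-0.07130595  0.02345259  0.16054446]
0.06468648626024942
```

View pics/crop1.png

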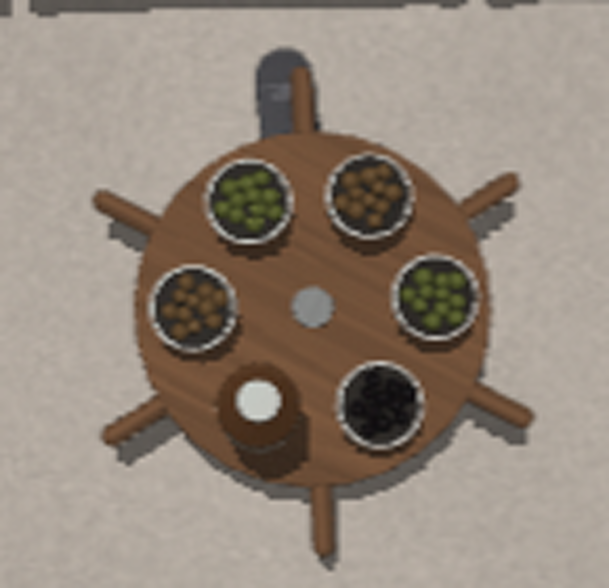

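```bash
cat >> h.py <<'E'
def lugs(c):
    im=c['image'];hsv=cv2.cvtColor(im,cv2.COLOR_RGB2HSV)
    h,w=im.shape[:2];uu,vv=np.meshgrid(np.arange(w),np.arange(h))
    g=lambda z:ray(c,np.c_[uu.ravel(),vv.ravel()],z).reshape(h,w,3)
    wood=(hsv[...,0]<20)&(hsv[...,1]>90)
    return im,hsv,g,wood
def fitc(P):
    A=np.c_[2*P[:,:2],np.ones(len(P))];x=np.linalg.lstsq(A,(P[:,:2]**2).sum(1),rcond=None)[0]
    return x[:2],np.sqrt(x[2]+x[0]**2+x[1]**2)
E
python3 - <<'E'
from h import *
c=pickle.load(open('top.pkl','rb'))
im,hsv,g,wood=lugs(c)
# hub
g63=g(.066);hub0=ray(c,[[274.3,173.1]],.066)[0]
d=np.hypot(*(g63-hub0)[...,:2].transpose(2,0,1))
m=(d<.02)&(hsv[...,1]<60);C=g63[m].mean(0);print('hub',C,m.sum())
# disc rim cross-check: wood outer extent per direction
G=g(.063);v=G-C;rr=np.hypot(v[...,0],v[...,1]);th=np.degrees(np.arctan2(v[...,1],v[...,0]))
pts=[]
for a in range(-180,180,3):
    s=(abs((th-a+180)%360-180)<1.5)&wood&(rr<.18)
    if s.any():
        M=rr[s].max()
        if M<.135: i=np.argmax(np.where(s,rr,0));pts.append(G.reshape(-1,3)[i])
print('rim',fitc(np.array(pts)),len(pts))
G=g(.054);v=G-C;rr=np.hypot(v[...,0],v[...,1])
m=(wood&(rr>.14)&(rr<.18)).astype(np.uint8)
n,l,st,ce=cv2.connectedComponentsWithStats(m)
A=[]
for i in range(1,n):
    if st[i,4]<15: continue
    p=ray(c,ce[i],.056)[0]-C;a=np.degrees(np.arctan2(p[1],p[0]));A.append(a);print('lug',st[i,4],ce[i].round(1),np.hypot(*p[:2]).round(4),a.round(2))
A=np.array(A);print('phase', [ (a-30)%60 for a in A])
# tongue
G=g(.010);v=G-C;rr=np.hypot(v[...,0],v[...,1])
dark=(hsv[...,2]<100)&(hsv[...,1]<90)&(rr<.215)&(rr>.135)&(v[...,0]>0)&(abs(v[...,1])<.07)
n,l,st,ce=cv2.connectedComponentsWithStats(dark.astype(np.uint8))
for i in range(1,n):
    if st[i,4]>30:
        q=v[l==i];print('tongue',st[i],ce[i],rr[l==i].max())
        for lo in(.175,.18,.185,.19):
            s=(rr[l==i]>lo);qq=q[s].mean(0);print(lo,s.sum(),np.degrees(np.arctan2(qq[1],qq[0])))
X=np.load('X.npy')
rr=np.hypot(*(X-C)[...,:2].transpose(2,0,1));cap=(X[...,2]>.2)&(rr<.13)
q=X[cap].mean(0)-C;print('cap',q,np.hypot(*q[:2]),np.degrees(np.arctan2(q[1],q[0])))
white=(hsv[...,1]<40)&(hsv[...,2]>150)
g2=g(.223);rr=np.hypot(*(g2-C)[...,:2].transpose(2,0,1));
# counter objects near
for nm,u in dict(purple=(282,253),orange=(313,260)).items(): print(nm,ray(c,u,.035))
E
```

```text
hub [ 0.58307193 -0.0477704   0.066     ] 79
rim (array([ 0.58255563, -0.04735057]), np.float64(0.12240387531405887)) 105
lug 49 [271.6 121.2] 0.1546 1.15
lug 44 [317.8 145. ] 0.1545 -58.55
lug 47 [227.3 149. ] 0.1546 61.41
lug 50 [320.8 197.4] 0.1549 -118.77
lug 47 [229.2 201.5] 0.1549 121.53
lug 45 [276.4 225.7] 0.1541 -178.49
phase [np.float64(31.146677207781778), np.float64(31.447300711420112), np.float64(31.40509328500707), np.float64(31.22746704838076), np.float64(31.534523596313463), np.float64(31.506135945137146)]
tongue [261 112  13  21 178] [265.51123596 121.46629213] 0.19670168564075102
0.175 68 5.626260892884152
0.18 55 5.266296867964954
0.185 41 4.720196903886456
0.19 20 5.039571048184062
cap [-0.11585788  0.04015741  1.01433208] 0.12262000664356021 160.88321003168443
purple [[ 0.3478744  -0.06725991  0.035     ]]
orange [[ 0.32546659 -0.15810083  0.035     ]]
```

The candidates are:
- **Tall bottle:** cap at (261,196) in the top view, standing between the lugs at (229,201) and (276,226). It is the only tall thing.
- **Look-alikes:** purple pot at (282,253) and orange pot at (313,260). Neither is on the disc.
- **Tongue:** (266,120), the far side, at about 5°.

The crop confirms this. The bottle is at about 151.4°, so I need about −146° (clockwise). I'll push lugs on the right side with shut fingertips, away from the bottle.

Request:
send_rows --increments '[[[0, 0, -0.015, 7.25], [0, 0, -0.015, 7.25], [0, 0, -0.015, 7.25], [0, 0, -0.015, 7.25], [0, 0, 0, 0], [0, 0, 0, 0], [0, 0, 0, 0], [0, 0, 0, 0]]]' --hand 1

```text
clock: 0.9
eef_pos: [0.15, 0.4733, 0.2973]
tool_rot: [0.932, 0.364, -0.005, 0.006]
ft_force: [-0.4, -0.8, -0.7]
grip_width: -0.0002
```

```bash
cat > st.py <<'E'
import sys
from h import *
from workcell import bot
C=np.array([.583,-.0475])
def st(tgt=None):
    o=bot.get_obs();r=R.from_quat(o['tool_rot']);x=r.apply([1,0,0]);z=r.apply([0,0,1])
    p=o['eef_pos'];v=p[:2]-C
    print('t %.2f'%o['clock'],'p',p.round(4),'psi %.1f'%np.degrees(np.arctan2(x[1],x[0])),'z',z.round(3),'rad %.4f ang %.2f'%(np.hypot(*v),np.degrees(np.arctan2(v[1],v[0]))),'F',o['ft_force'].round(2),'w %.4f'%o['grip_width'],'q',o['joint_pos'].round(2))
    if tgt is not None: print('tool-frame delta',r.inv().apply(np.array(tgt)-p).round(4))
if __name__=='__main__': st([float(a) for a in sys.argv[1:4]] if len(sys.argv)>3 else None)
E
python3 st.py .67 -.18 .29
```

```text
t 0.90 p [0.15   0.4733 0.2973] psi 42.6 z [-0.004 -0.014 -1.   ] rad 0.6773 ang 129.74 F [-0.37 -0.78 -0.66] w -0.0002 q [ 1.26  0.23  0.13  1.49 -0.    2.09]
tool-frame delta [-0.06    0.8328  0.0142]
```

Request:
send_rows --increments '[[[-0.003, 0.034, 0, 0], [-0.003, 0.034, 0, 0], [-0.003, 0.034, 0, 0], [-0.003, 0.034, 0, 0], [-0.003, 0.034, 0, 0], [-0.003, 0.034, 0, 0], [-0.003, 0.034, 0, 0], [-0.003, 0.034, 0, 0]]]'

```text
clock: 1.7
eef_pos: [0.3195, 0.2515, 0.2932]
tool_rot: [0.928, 0.372, -0.009, 0.008]
ft_force: [0.1, 0.4, 0.3]
grip_width: 0.0002
```

```bash
python3 st.py .67 -.18 .30
```

```text
t 1.70 p [0.3195 0.2515 0.2932] psi 43.7 z [-0.01  -0.022 -1.   ] rad 0.3985 ang 131.39 F [0.13 0.37 0.33] w 0.0002 q [ 0.67  0.05 -0.09  1.45 -0.01  1.48]
tool-frame delta [-0.0449  0.5541 -0.0008]
```

Request:
send_rows --increments '[[[-0.003, 0.035, -0.002, 0], [-0.003, 0.035, -0.002, 0], [-0.003, 0.035, -0.002, 0], [-0.003, 0.035, -0.002, 0], [-0.003, 0.035, -0.002, 0], [-0.003, 0.035, -0.002, 0], [-0.003, 0.035, -0.002, 0], [-0.003, 0.035, -0.002, 0]]]'

```text
clock: 2.5
eef_pos: [0.4997, 0.0222, 0.3074]
tool_rot: [0.927, 0.376, -0.013, 0.008]
ft_force: [1.3, 0.0, 0.6]
grip_width: -0.0
```

```bash
python3 st.py .67 -.18 .28
```

```text
t 2.50 p [0.4997 0.0222 0.3074] psi 44.1 z [-0.018 -0.024 -1.   ] rad 0.1085 ang 140.08 F [1.32 0.04 0.55] w -0.0000 q [ 0.06  0.24  0.17  1.52 -0.02  0.86]
tool-frame delta [-0.0178  0.2635  0.0291]
```

Request:
send_rows --increments '[[[-0.003, 0.035, 0, 0], [-0.003, 0.035, 0, 0], [-0.003, 0.035, 0, 0], [-0.003, 0.035, 0, 0], [-0.003, 0.035, 0, 0], [-0.003, 0.035, 0, 0], [-0.003, 0.035, 0, 0], [-0.003, 0.025, 0, 0]]]'

```text
clock: 3.3
eef_pos: [0.6754, -0.1986, 0.3008]
tool_rot: [0.925, 0.378, -0.017, 0.005]
ft_force: [0.7, 0.3, 0.6]
grip_width: -0.0001
```

```bash
python3 st.py .693 -.164 .053
```

```text
t 3.30 p [ 0.6754 -0.1986  0.3008] psi 44.5 z [-0.028 -0.021 -0.999] rad 0.1772 ang -58.55 F [0.74 0.33 0.55] w -0.0001 q [-0.27  0.74  0.94  1.8  -0.03  0.52]
tool-frame delta [ 0.0454 -0.0113  0.2464]
```

Request:
send_rows --increments '[[[0.02, -0.005, 0.01, 0], [0.02, -0.005, 0.02, 0], [0.006, -0.001, 0.03, 0], [0, 0, 0.03, 0], [0, 0, 0.03, 0], [0, 0, 0.03, 0], [0, 0, 0.025, 0], [0, 0, 0.015, 0]]]'

```text
clock: 4.1
eef_pos: [0.6954, -0.159, 0.092]
tool_rot: [0.924, 0.381, -0.02, 0.002]
ft_force: [-1.1, 0.0, -0.3]
grip_width: 0.0
```

```bash
python3 st.py .693 -.164 .053
```

```text
t 4.10 p [ 0.6954 -0.159   0.092 ] psi 44.8 z [-0.036 -0.018 -0.999] rad 0.1583 ang -44.78 F [-1.06  0.   -0.32] w 0.0000 q [-0.21  0.78  0.49  1.31 -0.03  0.58]
tool-frame delta [-0.0037  0.0023  0.0392]
```

Request:
send_rows --increments '[[[0, 0.001, 0.015, 0], [0, 0.001, 0.015, 0], [0, 0, 0.008, 0], [0, 0, 0, 0], [-0.003, 0, 0, 0], [-0.003, 0, 0, 0], [0, 0, 0, 0], [0, 0, 0, 0]]]'

```text
clock: 4.9
eef_pos: [0.6861, -0.1599, 0.0469]
tool_rot: [0.923, 0.384, -0.024, -0.002]
ft_force: [0.5, 0.1, 0.0]
grip_width: -0.0004
```

```bash
python3 st.py; python3 - <<'E'
from h import *
from workcell import viewer
for n in('scene','top'):
    c=viewer.camera(n);pickle.dump(c,open(n+'2.pkl','wb'))
    cv2.imwrite(f'pics/{n}2.png',cv2.cvtColor(c['image'],cv2.COLOR_RGB2BGR)[100:300,140:360].repeat(3,0).repeat(3,1) if n=='scene' else cv2.cvtColor(c['image'],cv2.COLOR_RGB2BGR)[80:260,180:380].repeat(3,0).repeat(3,1))
E
```

```text
t 4.90 p [ 0.6861 -0.1599  0.0469] psi 45.2 z [-0.047 -0.015 -0.999] rad 0.1525 ang -47.45 F [0.53 0.06 0.05] w -0.0004 q [-0.22  0.81  0.42  1.22 -0.02  0.56]
```

View pics/scene2.png

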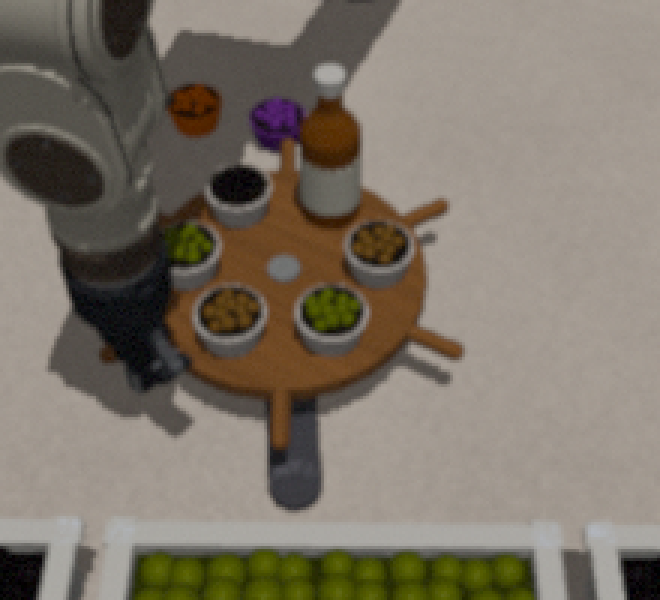

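View pics/top2.png

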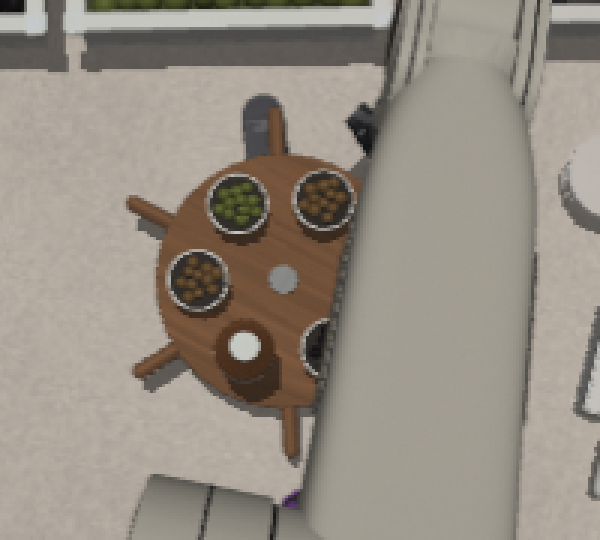

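Request:
send_rows --increments '[[[0, 0.004, -0.006, 1.5], [0, 0.004, -0.004, 1], [-0.008, 0, 0, 3], [-0.008, 0, 0, 3], [-0.008, 0, 0, 3], [-0.011, 0, 0, 4], [-0.011, 0, 0, 4], [-0.011, 0, 0, 4]]]'

```text
clock: 5.8
eef_pos: [0.6508, -0.1985, 0.0644]
tool_rot: [0.984, 0.178, -0.019, 0.005]
ft_force: [-0.2, 0.4, 0.7]
grip_width: 0.0002
```

```bash
python3 st.py
```

```text
t 5.80 p [ 0.6508 -0.1985  0.0644] psi 20.5 z [-0.035 -0.016 -0.999] rad 0.1655 ang -65.82 F [-0.22  0.41  0.7 ] w 0.0002 q [-0.29  0.73  0.32  1.19 -0.02  0.93]
```

```bash
cat > pic.py <<'E'
import sys
from h import *
from workcell import viewer
for n in sys.argv[2:]:
    c=viewer.camera(n);pickle.dump(c,open(f'{n}_{sys.argv[1]}.pkl','wb'))
    im=cv2.cvtColor(c['image'],cv2.COLOR_RGB2BGR)
    im=im[100:300,140:360] if n=='scene' else im[80:260,180:380] if n=='top' else im[::,::]
    k=1 if n=='wrist' else 3
    cv2.imwrite(f'pics/{n}_{sys.argv[1]}.png',im.repeat(k,0).repeat(k,1))
E
python3 pic.py a scene
```

```text
(no output)
```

View pics/scene_a.png

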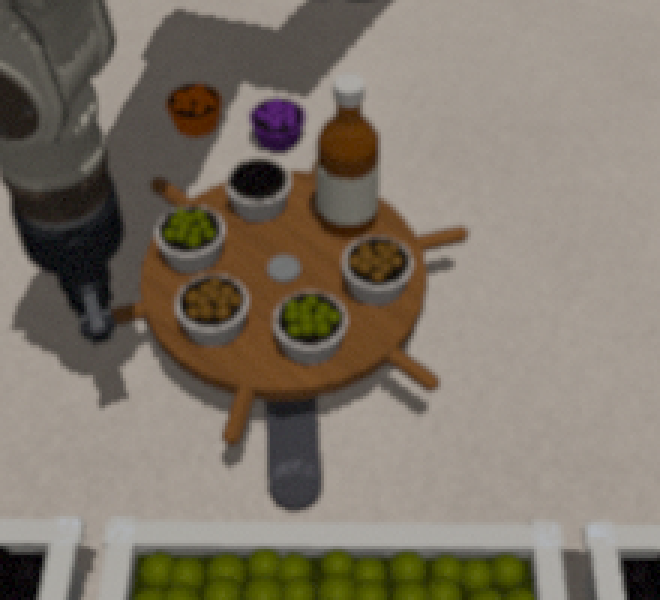

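The carousel turned about 20°, with the fingertip on the lug at scene crop (110,315). The finger drifted up and out, so I'll correct that while pushing on.

Request:
send_rows --increments '[[[0, -0.003, 0.008, 0], [-0.006, -0.002, 0.004, 3], [-0.011, -0.001, 0.001, 4], [-0.011, -0.001, 0.001, 4], [-0.011, -0.001, 0.001, 4], [-0.011, -0.001, 0.001, 4], [-0.011, -0.001, 0.001, 4], [-0.011, -0.001, 0.001, 4]]]'

```text
clock: 6.65
eef_pos: [0.5822, -0.1993, 0.0483]
tool_rot: [0.998, -0.063, -0.011, 0.01]
ft_force: [0.8, -0.1, 0.8]
grip_width: 0.0002
```

```bash
python3 st.py
```

```text
t 6.65 p [ 0.5822 -0.1993  0.0483] psi -7.2 z [-0.024 -0.019 -1.   ] rad 0.1518 ang -90.30 F [ 0.82 -0.11  0.75] w 0.0002 q [-0.32  0.62  0.06  1.03 -0.03  1.38]
```

Request:
send_rows --increments '[[[-0.011, 0.002, -0.003, 2], [-0.011, 0.002, -0.001, 2], [-0.011, 0.001, 0, 3], [-0.011, 0, 0, 3], [-0.011, 0, 0, 3], [-0.011, 0, 0, 4], [-0.011, 0, 0, 4], [-0.009, 0, 0, 3]]]'

```text
clock: 7.45
eef_pos: [0.5035, -0.1782, 0.0522]
tool_rot: [0.962, -0.272, -0.005, 0.012]
ft_force: [0.8, -0.4, 0.2]
grip_width: -0.0003
```

```bash
python3 st.py;python3 pic.py b scene
```

```text
t 7.45 p [ 0.5035 -0.1782  0.0522] psi -31.6 z [-0.016 -0.021 -1.   ] rad 0.1530 ang -121.32 F [ 0.76 -0.35  0.24] w -0.0003 q [-0.33  0.47 -0.19  0.92 -0.02  1.8 ]
```

View pics/scene_b.png

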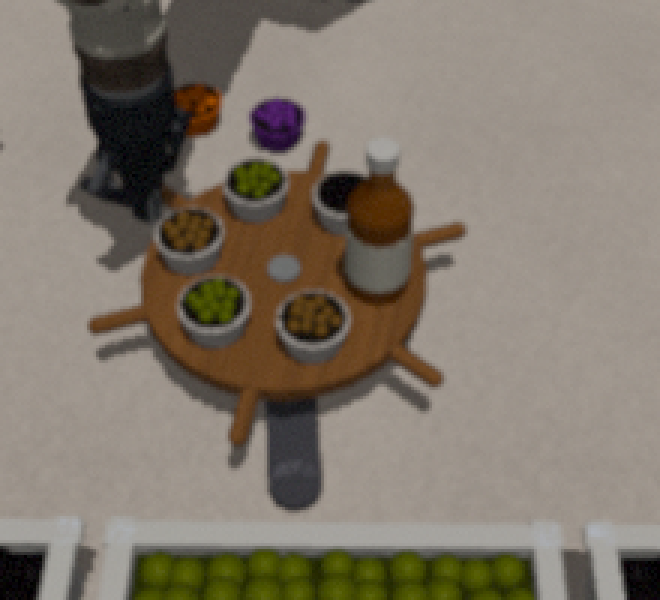

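Request:
send_rows --increments '[[[-0.011, 0.001, 0, 4], [-0.011, 0.001, 0, 4], [-0.011, 0.001, 0, 4], [-0.011, 0, 0, 4], [-0.011, 0, 0, 4], [-0.011, 0, 0, 4], [-0.008, 0, 0, 3], [-0.004, 0, 0, 1.5]]]'

```text
clock: 8.3
eef_pos: [0.451, -0.1253, 0.0519]
tool_rot: [0.864, -0.503, 0.002, 0.013]
ft_force: [0.6, -0.4, 0.5]
grip_width: -0.0
```

```bash
python3 st.py;python3 pic.py c top
```

```text
t 8.30 p [ 0.451  -0.1253  0.0519] psi -60.4 z [-0.01  -0.023 -1.   ] rad 0.1532 ang -149.49 F [ 0.56 -0.37  0.53] w -0.0000 q [-0.26  0.36 -0.38  0.84 -0.03  2.37]
```

View pics/top_c.png

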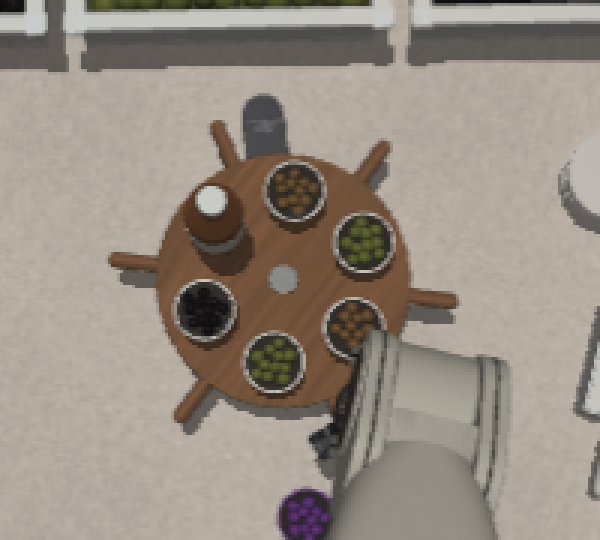

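Tongue now in clear view at crop (263,125); the bottle is near (213,215). I'll measure both.

```bash
cat > meas.py <<'E'
import sys
from h import *
c=pickle.load(open(sys.argv[1],'rb'))
im,hsv,g,wood=lugs(c);C=np.array([.583,-.0475,0])
G=g(.054);v=G-C;rr=np.hypot(v[...,0],v[...,1])
n,l,st,ce=cv2.connectedComponentsWithStats((wood&(rr>.14)&(rr<.18)).astype(np.uint8))
for i in range(1,n):
    if st[i,4]<25: continue
    p=ray(c,ce[i],.056)[0]-C;a=np.degrees(np.arctan2(p[1],p[0]));print('lug px',ce[i].round(1),st[i,4],'r',np.hypot(*p[:2]).round(4),'ang',a.round(2),'bottle if adjacent: phase',((a+30)%60).round(2))
G=g(.010);v=G-C;rr=np.hypot(v[...,0],v[...,1])
dark=(hsv[...,2]<110)&(hsv[...,1]<70)&(rr<.215)&(rr>.15)&(v[...,0]>0)&(abs(v[...,1])<.07)
n,l,st,ce=cv2.connectedComponentsWithStats(dark.astype(np.uint8))
for i in range(1,n):
    if st[i,4]>30:
        q=v[l==i];r=rr[l==i];m=q.mean(0);print('tongue px',ce[i].round(1),st[i,4],'rmax',r.max().round(4),'ang',np.degrees(np.arctan2(m[1],m[0])).round(2),'width',np.ptp(q[:,1]).round(4))
        for a,b in((.15,.165),(.165,.18),(.18,.2)):
            s=(r>=a)&(r<b);m=q[s].mean(0);print('  ',a,np.degrees(np.arctan2(m[1],m[0])).round(2),np.ptp(q[s][:,1]).round(4))
G=g(.223);v=G-C;rr=np.hypot(v[...,0],v[...,1])
cap=(hsv[...,1]<40)&(hsv[...,2]>150)&(abs(rr-.082)<.03)
n,l,st,ce=cv2.connectedComponentsWithStats(cap.astype(np.uint8))
for i in range(1,n):
    if 20<st[i,4]<150: 
        p=ray(c,ce[i],.223)[0]-C;print('cap?',ce[i].round(1),st[i,4],'r',np.hypot(*p[:2]).round(4),'ang',np.degrees(np.arctan2(p[1],p[0])).round(2))
E
python3 meas.py top_c.pkl
```

```text
lug px [253.2 125.2] 39 r 0.1551 ang 21.84 bottle if adjacent: phase 51.84
lug px [305.2 131.8] 43 r 0.1544 ang -38.42 bottle if adjacent: phase 51.58
lug px [221.5 166.6] 48 r 0.1546 ang 81.83 bottle if adjacent: phase 51.83
lug px [326.  179.5] 49 r 0.1545 ang -98.28 bottle if adjacent: phase 51.72
lug px [241.8 215.5] 50 r 0.1555 ang 141.99 bottle if adjacent: phase 51.99
tongue px [267.2 119.7] 191 rmax 0.1967 ang 4.87 width 0.0406
   0.15 4.96 0.0404
   0.165 4.79 0.0403
   0.18 4.85 0.0373
cap? [259.7 128.5] 23 r 0.103 ang 22.17
cap? [250.1 146. ] 70 r 0.0818 ang 51.26
```

Bottle at 51.8° (lugs) and 51.3° (cap). Tongue at 4.85°, radius 197 mm, width about 41 mm, as expected. That leaves about −47°. The same lug can do it, but wrist joint 6 nears its range, so I'll turn the tool less.

Request:
send_rows --increments '[[[-0.01, 0, 0, 2.5], [-0.01, 0, 0, 2.5], [-0.01, -0.0005, 0, 2.5], [-0.01, -0.001, 0, 2.5], [-0.01, -0.001, 0, 2.5], [-0.01, -0.0015, 0, 2.5], [-0.008, -0.0015, 0, 2], [-0.004, -0.001, 0, 1]]]'

```text
clock: 9.15
eef_pos: [0.4358, -0.0561, 0.0504]
tool_rot: [0.776, -0.631, 0.006, 0.013]
ft_force: [-0.4, 0.2, -0.3]
grip_width: 0.0001
```

```bash
python3 st.py;python3 pic.py d top; python3 meas.py top_d.pkl
```

```text
t 9.15 p [ 0.4358 -0.0561  0.0504] psi -78.2 z [-0.006 -0.028 -1.   ] rad 0.1475 ang -176.66 F [-0.36  0.22 -0.26] w 0.0001 q [-0.11  0.31 -0.45  0.81 -0.03  2.83]
lug px [278.  121.7] 46 r 0.1539 ang -6.1 bottle if adjacent: phase 23.9
lug px [230.7 143.3] 44 r 0.1546 ang 54.05 bottle if adjacent: phase 24.05
lug px [320.9 150.9] 45 r 0.1542 ang -65.94 bottle if adjacent: phase 24.06
lug px [225.8 195.4] 45 r 0.1549 ang 114.02 bottle if adjacent: phase 24.02
lug px [317.3 203.2] 50 r 0.1548 ang -126.1 bottle if adjacent: phase 23.9
tongue px [267.5 119.8] 198 rmax 0.1967 ang 4.6 width 0.0437
   0.15 4.39 0.0435
   0.165 4.56 0.0434
   0.18 4.85 0.0373
cap? [233.1 158.1] 24 r 0.109 ang 78.57
cap? [318.2 171.5] 79 r 0.1063 ang -98.86
```

View pics/top_d.png

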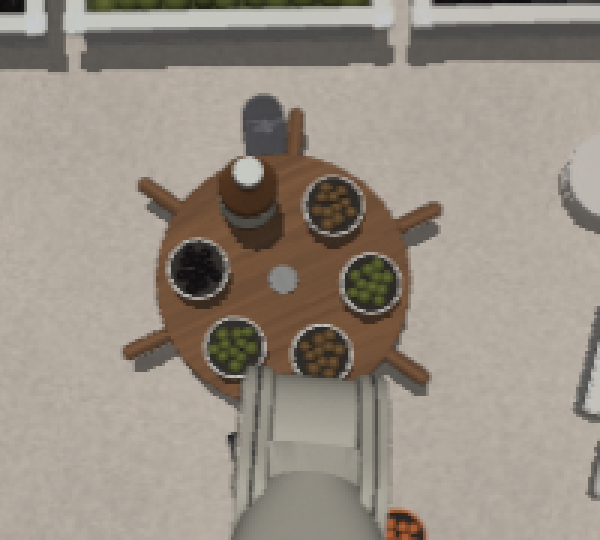

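Request:
send_rows --increments '[[[-0.006, 0, 0, 0], [-0.006, -0.0003, 0, 0], [-0.006, -0.0005, 0, 0], [-0.006, -0.001, 0, 0], [-0.005, -0.001, 0, 0], [-0.004, -0.001, 0, 0], [-0.002, -0.0005, 0, 0], [-0.001, 0, 0, 0]]]'

```text
clock: 10.0
eef_pos: [0.4341, -0.0174, 0.0496]
tool_rot: [0.777, -0.63, 0.008, 0.012]
ft_force: [0.6, -0.7, -0.3]
grip_width: -0.0001
```

```bash
python3 st.py;python3 pic.py e top; python3 meas.py top_e.pkl
```

```text
t 10.00 p [ 0.4341 -0.0174  0.0496] psi -78.1 z [-0.004 -0.029 -1.   ] rad 0.1519 ang 168.58 F [ 0.64 -0.66 -0.3 ] w -0.0001 q [-0.02  0.31 -0.46  0.8  -0.03  2.91]
lug px [290.8 124.2] 42 r 0.1543 ang -20.48 bottle if adjacent: phase 9.52
lug px [239.5 133.8] 43 r 0.1544 ang 39.75 bottle if adjacent: phase 9.75
lug px [325.2 163.2] 48 r 0.1545 ang -80.37 bottle if adjacent: phase 9.63
lug px [221.9 182.9] 49 r 0.1546 ang 99.73 bottle if adjacent: phase 9.73
lug px [308.5 213. ] 44 r 0.1548 ang -140.41 bottle if adjacent: phase 9.59
tongue px [267.2 119.7] 191 rmax 0.1967 ang 4.87 width 0.0406
   0.15 4.96 0.0404
   0.165 4.79 0.0403
   0.18 4.85 0.0373
cap? [281.2 126.4] 100 r 0.1008 ang -8.8
cap? [253.7 131.7] 121 r 0.1027 ang 31.65
cap? [270. 134.] 69 r 0.0819 ang 9.22
cap? [236.1 150.8] 70 r 0.1067 ang 67.99
cap? [317.7 178.1] 32 r 0.1085 ang -107.73
```

Request:
send_rows --increments '[[[-0.002, -0.001, 0, 0], [-0.002, -0.001, 0, 0], [-0.002, -0.001, 0, 0], [-0.002, -0.001, 0, 0], [-0.001, -0.0005, 0, 0], [-0.001, -0.0005, 0, 0], [0, 0, 0, 0], [0, 0, 0, 0]]]'

```text
clock: 10.85
eef_pos: [0.4371, -0.0059, 0.0492]
tool_rot: [0.776, -0.63, 0.007, 0.012]
ft_force: [-0.2, 0.4, 0.5]
grip_width: -0.0001
```

```bash
python3 st.py;python3 pic.py f top; python3 meas.py top_f.pkl | egrep 'lug|82|81'
```

```text
t 10.85 p [ 0.4371 -0.0059  0.0492] psi -78.1 z [-0.004 -0.029 -1.   ] rad 0.1517 ang 164.09 F [-0.15  0.36  0.51] w -0.0001 q [ 0.01  0.31 -0.46  0.8  -0.03  2.94]
lug px [294.5 125.6] 42 r 0.1546 ang -24.88 bottle if adjacent: phase 5.12
lug px [242.7 131.3] 43 r 0.1544 ang 35.18 bottle if adjacent: phase 5.18
lug px [326.1 167.2] 49 r 0.1551 ang -84.77 bottle if adjacent: phase 5.23
lug px [221.2 178.9] 49 r 0.155 ang 95.23 bottle if adjacent: phase 5.23
lug px [305.3 215.7] 45 r 0.155 ang -144.9 bottle if adjacent: phase 5.1
```

Request:
send_rows --increments '[[[0.003, 0.0015, 0, 0], [0.003, 0.0015, 0, 0], [0.002, 0.001, 0, 0], [0, 0, -0.005, 0], [0, 0, -0.015, 0], [0, 0, -0.025, 0], [0, 0, -0.03, 0], [0, 0, -0.03, 0]]]'

```text
clock: 11.7
eef_pos: [0.4305, -0.0128, 0.1545]
tool_rot: [0.776, -0.631, 0.002, 0.016]
ft_force: [0.9, 0.2, 0.3]
grip_width: -0.0
```

```bash
python3 st.py;python3 pic.py g top; python3 meas.py top_g.pkl
```

```text
t 11.70 p [ 0.4305 -0.0128  0.1545] psi -78.2 z [-0.016 -0.028 -0.999] rad 0.1564 ang 167.17 F [0.9  0.23 0.26] w -0.0000 q [-0.01  0.18 -0.31  1.09 -0.03  2.93]
lug px [294.6 125.6] 41 r 0.1545 ang -24.93 bottle if adjacent: phase 5.07
lug px [242.7 131.3] 43 r 0.1544 ang 35.18 bottle if adjacent: phase 5.18
lug px [326.1 167.2] 49 r 0.1551 ang -84.77 bottle if adjacent: phase 5.23
lug px [221.3 178.9] 50 r 0.1548 ang 95.28 bottle if adjacent: phase 5.28
lug px [305.3 215.7] 45 r 0.155 ang -144.9 bottle if adjacent: phase 5.1
tongue px [267.2 119.7] 191 rmax 0.1967 ang 4.87 width 0.0406
   0.15 4.96 0.0404
   0.165 4.79 0.0403
   0.18 4.85 0.0373
cap? [255.2 130.9] 99 r 0.1027 ang 29.29
cap? [237.5 148.5] 91 r 0.1058 ang 64.41
```

View pics/top_g.png

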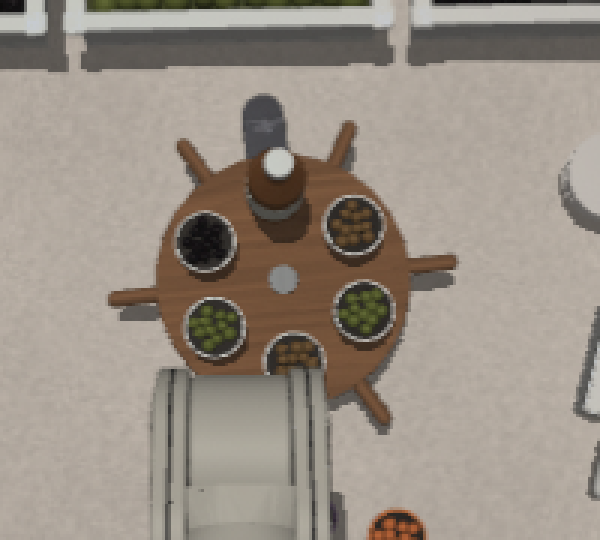

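The carousel stayed at about 5.2° after release; the tongue is at about 4.85°. I'll take the hand well clear.

Request:
send_rows --increments '[[[0, 0, -0.03, 0], [0, 0, -0.03, 0], [0, 0.01, -0.03, 0], [0, 0.02, -0.02, 0], [0, 0.02, 0, 0], [0, 0.02, 0, 0], [0, 0.01, 0, 0], [0, 0, 0, 0]]]'

```text
clock: 12.55
eef_pos: [0.355, -0.0265, 0.2797]
tool_rot: [0.776, -0.631, 0.01, 0.01]
ft_force: [0.8, 0.8, -0.3]
grip_width: 0.0
```

```bash
python3 st.py;python3 pic.py h top scene; python3 meas.py top_h.pkl
```

```text
t 12.55 p [ 0.355  -0.0265  0.2797] psi -78.2 z [ 0.004 -0.027 -1.   ] rad 0.2289 ang 174.74 F [ 0.82  0.78 -0.27] w 0.0000 q [-0.05 -0.07 -0.24  1.39 -0.03  2.88]
lug px [294.5 125.6] 42 r 0.1546 ang -24.88 bottle if adjacent: phase 5.12
lug px [242.7 131.3] 43 r 0.1544 ang 35.18 bottle if adjacent: phase 5.18
lug px [326.1 167.2] 49 r 0.1551 ang -84.77 bottle if adjacent: phase 5.23
lug px [221.3 178.9] 50 r 0.1548 ang 95.28 bottle if adjacent: phase 5.28
lug px [305.3 215.7] 45 r 0.155 ang -144.9 bottle if adjacent: phase 5.1
lug px [252.5 221.7] 46 r 0.1554 ang 155.28 bottle if adjacent: phase 5.28
tongue px [267.2 119.7] 191 rmax 0.1967 ang 4.87 width 0.0406
   0.15 4.96 0.0404
   0.165 4.79 0.0403
   0.18 4.85 0.0373
cap? [255.2 130.9] 99 r 0.1027 ang 29.29
cap? [237.5 148.5] 91 r 0.1058 ang 64.41
```

View pics/scene_h.png

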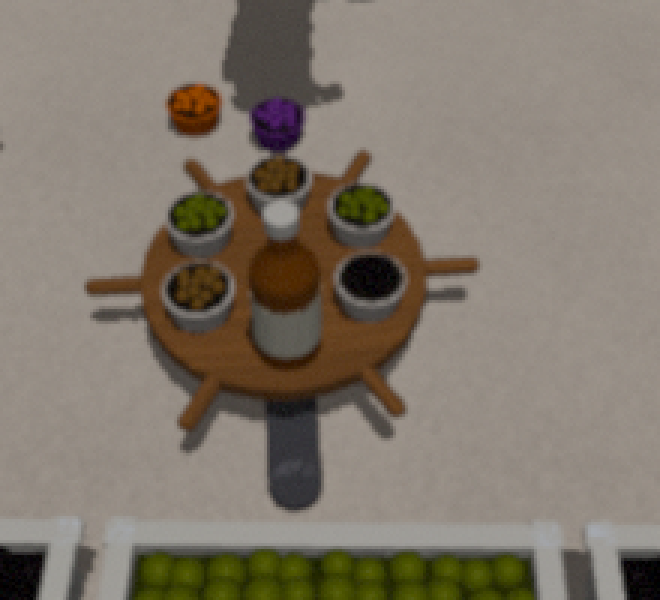

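View pics/top_h.png

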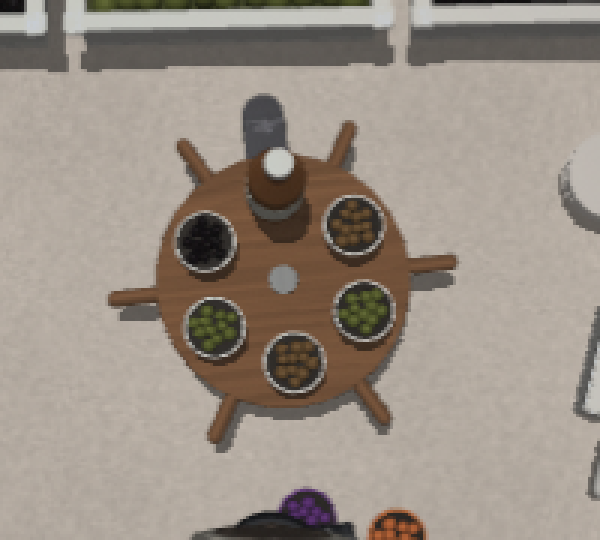

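Both views show the bottle (top crop 278,165) in line with the tongue (263,125). All six lugs agree on 5.2°, against 4.85° for the tongue, and the carousel is at rest with the pots in place and the hand clear.

```bash
python3 -c "
from workcell import order
print(order.job_done())"
```

```text
the job is handed in; nothing more can be done
None
```

The oil bottle now stands at the front, in line with the steel tongue, and I have handed the job in. I turned the carousel about 146° clockwise by pushing one lug with the shut fingertips. Then I backed off and took the hand clear. It took about 12.6 s of the 72 s.

- **Alignment:** all six lugs put the bottle at 5.1–5.3°. The tongue is at about 4.85°, so the difference is about 0.3°.
- **At rest:** the carousel read the same in the two pictures taken after release.
- **Nothing else moved, as far as I could see:** the bottle is upright and the pots sit in their places. The purple and orange look-alikes are where they were. I did not re-measure the other things on the counter, but the arm never went near them.
- **Forces:** the readings I took between moves stayed at about 1 N.

**Checks that failed or disagreed:**
- My first disc-centre fit was about 15 mm off, so I used the hub, which agreed with a rim fit.
- The last cap check by colour did not pick the cap out, so the final angle rests on the lugs and the pictures. An earlier cap reading had agreed with the lugs to about 0.5°.
- During the push the tool tilted by up to about 3°, and its height drifted by up to about 1 cm. I corrected the height as I went.

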